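# Close a batch of balm tins in the bench lid press

## Task

Close the lids of all the loose tins in the bench press: first throw the press lever into the green notch, then feed each tin in turn by setting it in the yellow loading bay and pushing the red paddle fully home, so that it goes right through under the head and into the clear tunnel. When every tin is through, park the lever again in the white notch and let the pusher spring back; never feed a tin under the head with the lever out of the green notch, and leave the mallet, bottle and jar where they are.

Things in the scene. Friction and masses are not known exactly. Their poses are not given: they have to be found in the camera images.
- press: Blue lid press fixed to the table. Origin on the table under the centre of its loading bay; z up, x away from the robot (yaw varies); tins travel along its -y, to the robot's right. Steel bed 30 mm above the table, 110 mm wide, y +170 to -435 mm. Two guide rails, 10 mm above the bed, leave a channel 68 mm wide centred on x=0. Along -y: red paddle, loading bay, head, tunnel.
- bay (a point): Centre of the open loading bay's yellow floor (press y +45 to -45 mm), 30 mm above the table: where the centre of a tin's underside goes, its 70 mm length along the channel (press y). Axes as the press.
- head (a point): Centre of the top of the blue head, 93 mm above the table: a bridge over the channel from press y=-65 to -125 mm, with 38 mm of room under it. The lever stands on it. Fingers cannot get inside.
- tunnel (a point): Middle of the clear tunnel's roof, 78 mm above the table. The tunnel covers the channel from press y=-125 to -405 mm, its far end closed. Finished tins queue in it in a row, each new tin pushing the earlier ones along. Fingers cannot get inside.
- pusher (a joint): Sprung pusher (m): 0 = back, at rest; 0.135 = fully in, at its stop. Slides along the press's -y; its spring (3 N at rest, 8 N fully in) returns it when let go. Its front face, 56 mm wide, 2 to 22 mm above the bed, is at press y=+47 mm at rest and -88 mm fully in, so a tin pushed fully through has its centre at y=-123 mm or beyond; one less pushed stays behind.
- paddle (a point): Where to push the pusher: middle of the outer (+y) face of the upright red paddle, 55 mm above the bed, 90 mm behind the pusher's front face. Paddle 64 mm wide, 10 mm thick, top 73 mm above the bed; moves with the pusher. Push it along the press's -y. The space behind it is clear.
- lever (a joint): Lever on the head (rad), a rod with a black ball, turning about the press's y. 0 = parked, leaning 0.6 rad towards the robot (white notch, a stop); 0.6 = upright, green notch (roller down, working); 1.2 = leaning 0.6 rad away (red notch, too hard, a stop). Stays where left (friction, about 3 N at the ball). In green from 0.46 to 0.74; parked below 0.14.
- lever_ball (a point): Centre of the lever's black ball, 26 mm across, 85 mm from the pivot; can be pinched from above or pushed. Nothing within 20 mm of it but its rod.
- lever_pivot (a point): The lever's pivot, at press x=0, y=-95 mm, 101 mm above the table. A plate with the three coloured notch marks stands beside it, 26 mm to -y, reaching 45 mm above the pivot.
- mallet: Bystander: wooden mallet lying on the table, head 98 x 68 x 68 mm at the origin, handle 200 mm along -x.
- glue: Bystander: white bottle with blue cap, 56 mm across, 130 mm tall; origin under its centre.
- jar: Bystander: glass jar, 64 mm across, 75 mm tall; origin under its centre.
- tin1: Loose flat tin with rounded corners, aluminium with brass-yellow lid, 70 (x) x 54 (y) x 30 mm high, 0.12 kg; origin at the centre of its underside, z up. May be absent (None).
- tin2: Loose flat tin with rounded corners, aluminium with black lid, 70 (x) x 54 (y) x 30 mm high, 0.12 kg; origin at the centre of its underside, z up. May be absent (None).
- tin3: Loose flat tin with rounded corners, aluminium with copper-coloured lid, 70 (x) x 54 (y) x 30 mm high, 0.12 kg; origin at the centre of its underside, z up. May be absent (None).
- tin4: Loose flat tin with rounded corners, aluminium with orange lid, 70 (x) x 54 (y) x 30 mm high, 0.12 kg; origin at the centre of its underside, z up. May be absent (None).
- tin5: Loose flat tin with rounded corners, aluminium with white lid, 70 (x) x 54 (y) x 30 mm high, 0.12 kg; origin at the centre of its underside, z up. May be absent (None).
There are look-alikes about, which are no part of the job. Leave any pink or purple look-alike of the tin4 alone.

How it is judged (in metres and radians):
On the way, in this order (a step that is already met when the one before it is completed fails the run):
1. the lever is put in the green notch (value of joint lever between 0.46 and 0.74 rad), for 0.3 s.
2. the pusher is pushed fully in, with the lever in the green notch (all of step 1 and value of joint pusher above 0.127 m), for 0.05 s.
3. every tin has been pushed through, past the end of the pusher's stroke (y of tin1 in the frame of press between -0.41 and -0.113 m and x of tin1 in the frame of press between -0.03 and 0.03 m and z of tin1 in the frame of press between 0.015 and 0.06 m and y of tin2 in the frame of press between -0.41 and -0.113 m and x of tin2 in the frame of press between -0.03 and 0.03 m and z of tin2 in the frame of press between 0.015 and 0.06 m and y of tin3 in the frame of press between -0.41 and -0.113 m and x of tin3 in the frame of press between -0.03 and 0.03 m and z of tin3 in the frame of press between 0.015 and 0.06 m and y of tin4 in the frame of press between -0.41 and -0.113 m and x of tin4 in the frame of press between -0.03 and 0.03 m and z of tin4 in the frame of press between 0.015 and 0.06 m and y of tin5 in the frame of press between -0.41 and -0.113 m and x of tin5 in the frame of press between -0.03 and 0.03 m and z of tin5 in the frame of press between 0.015 and 0.06 m), for 0.2 s.
4. the lever is parked in the white notch (value of joint lever below 0.14 rad), for 0.3 s.
At the end, for the whole second after the job is handed in: Every tin present lies at rest in the press's channel with its centre more than 113 mm past the bay's centre (within 10 mm of a full push, or farther into the tunnel), the lever is parked (below 0.14 rad) and the pusher has sprung back (below 12 mm) (all of step 3 and linear speed of each of tin1, tin2, tin3, tin4, tin5 below 0.02 m/s and value of joint lever below 0.14 rad and value of joint pusher below 0.012 m); the robot touches nothing.
It fails at once if a tin is fed under the head while the lever is out of the green notch (((y of tin1 in the frame of press between -0.076 and -0.052 m and z of tin1 in the frame of press below 0.05 m and x of tin1 in the frame of press between -0.03 and 0.03 m) or (y of tin2 in the frame of press between -0.076 and -0.052 m and z of tin2 in the frame of press below 0.05 m and x of tin2 in the frame of press between -0.03 and 0.03 m) or (y of tin3 in the frame of press between -0.076 and -0.052 m and z of tin3 in the frame of press below 0.05 m and x of tin3 in the frame of press between -0.03 and 0.03 m) or (y of tin4 in the frame of press between -0.076 and -0.052 m and z of tin4 in the frame of press below 0.05 m and x of tin4 in the frame of press between -0.03 and 0.03 m) or (y of tin5 in the frame of press between -0.076 and -0.052 m and z of tin5 in the frame of press below 0.05 m and x of tin5 in the frame of press between -0.03 and 0.03 m)) and not (value of joint lever between 0.46 and 0.74 rad)).
It fails at once if the mallet is disturbed (moved more than 30 mm) (distance of mallet from where it was at the start of the episode above 0.03 m).
It fails at once if the bottle is disturbed (moved more than 30 mm) (distance of glue from where it was at the start of the episode above 0.03 m).
It fails at once if the jar is disturbed (moved more than 30 mm) (distance of jar from where it was at the start of the episode above 0.03 m).
Of tin1, tin2, tin3, tin4, tin5 only 3 to 4 are there at a start; the rules pass over those that are not, and their reading is None.
At some moment in a run one of tin1, tin2, tin3, tin4, tin5 may be knocked a few centimetres aside while the robot is not near it.
Once in a run the grip may slacken for a moment while it holds something.
It also fails if it takes over 210 s, if anything falls off the work surface, if the arm or the gripper's body presses on something with over 40 N, if the wrist force passes 120 N, or if a joint passes its speed limit or range.

## Robot

A 6-joint arm with a two-finger parallel gripper is mounted at the origin on the work surface. World frame = base frame: x ahead of the robot, y to its left, z up, the work surface at z = 0. Lengths are in mm, angles in rad, forces in N, time in s.
With the tool pointing down it reaches from about 350 to 975 mm from the base axis. Payload 7.1 kg.
Tool frame: the origin (TCP) lies midway between the tips of the shut fingers; the grasp point (between the pads) lies 19 mm behind it; z points along the fingers, y is the line along which they close (so a half turn about z gives the same grasp; the last joint's range is limited). The gripper opens to 88 mm and grips with 3 to 60 N. Pads are 20 mm wide; open, the fingers measure 115 mm over their backs; the gripper's body (75 mm by 178 mm) begins 61 mm behind the grasp point.
Start: joints at [-1.325, 0.423, 1.63, -0, 1.089, -0.019], TCP at [163.591, -603.194, 222.675] pointing down, gripper open.
Joint ranges: [-3, 3], [-0.9, 2.11], [0.09, 2.58], [-1.31, 4.45], [0.11, 2.69], [-2.54, 2.54]. Speed limits (rad/s): [2.39, 2.39, 3.01, 3.14, 3.14, 3.14].

## Interface

Orientations are given as a rotation vector (axis times angle).
In Python, from workcell import get_obs, get_image, camera_params, close_job gives the robot as it stands.
- The arm moves only by the shell command python3 -m creep 'ROWS' [OPENING]. ROWS is a JSON object of lists of equal length, an entry for each row: "delta_pos": the shift along the tool's x, y, z in m, a list of three; "twist": the turn, a rotation vector about the tool's x, y, z in degrees, a list of three. A call has 1 to 20 rows; each row shifts and turns the commanded pose from where the row before left it, along the tool's axes as they then stand; what a row does not reach is not made up. A row lasts 1/12 s, in which the tool goes at most 41.7 mm and 7.16 degrees, less where a joint would pass 70% of its speed; a pose out of reach is approached as far as the arm can. A call with a gripper value outside its range is refused whole. OPENING is the opening, from 0 (shut) to 1 (fully open), set as the call begins (- or left out, the last holds). The fingers move at their own pace and stop on an object; the grip force is fixed at half the most. Time passes only in rows, so rows that do not move let the fingers close. It gives the time, the measured TCP pose, the force, the opening and the grip force at its end, in the units of the state.
- get_obs(): the state, without advancing time (a new reading comes with each control period).
- get_image(name): name is "side" or "top"; returns (picture, depth): 420x560x3 uint8, red, green, blue; 420x560 float32, mm along the optical axis (not along the pixel's ray), 0 where there is no reading.
- camera_params(name): a dict with "camera_matrix" (3x3 intrinsics, pixels), "extrinsics" (4x4, takes a point from camera to world coordinates). Camera axes: x right, y down, z forward; pixel columns grow to the right and rows downward; lengths in mm; the calibration is good to about 2 mm. A picture is of the moment at which its call begins. camera_params takes no time and is no camera call.
- close_job(): hands the job in; it is judged then, once.
The state is a dict: "t": time; "qpos": joint angles; "qvel": joint speeds; "joint_torque": joint torques, N m; "ee_pos": TCP position; "orientation": TCP orientation; "ft_force": force on the tool from outside, world axes, zero at the start; "moment": the same for the moment, N m; "width": finger opening in mm; "grasp_force": force on a finger pad.
Only numpy, scipy, OpenCV 4.12 (cv2) and the standard library are available. Lean on these libraries where they do the work, as an engineer would, in place of code of your own. Each camera call takes 0.05 s, during which the arm holds its last target. There are 200 camera calls.

## Working session

There is one attempt and no reset: what is moved stays moved. The work goes in short steps, Python scripts to look and compute and a shell command to move; the robot and the scene stay as the last step left them, time stands still between calls to the robot, and variables do not carry over. Pictures are saved under pics/ and viewed, at most 14 in all, crops included, and the job is handed in when it is done.

```bash
mkdir -p pics
cat > h.py <<'E'
import numpy as np, cv2
from workcell import get_obs, get_image, camera_params, close_job
from scipy.spatial.transform import Rotation as R
def cloud(name,save=None):
    im,d=get_image(name); c=camera_params(name); K=np.array(c["camera_matrix"]);T=np.array(c["extrinsics"])
    v,u=np.mgrid[:420,:560]
    P=np.stack([(u-K[0,2])/K[0,0]*d,(v-K[1,2])/K[1,1]*d,d],-1)@T[:3,:3].T+T[:3,3]
    P[d==0]=np.nan
    if save: cv2.imwrite(save,im[:,:,::-1])
    np.savez('/tmp/'+name+'.npz',im=im,P=P)
    return im,P
E
python3 - <<'E'
from h import *
for n in('top','side'):
    cloud(n,f'pics/{n}0.png'); print(np.round(camera_params(n)["extrinsics"],2).tolist())
o=get_obs();print(o); print(R.from_rotvec(o['orientation']).as_matrix().round(3))
E
```

```text
[[-0.03, -0.99, 0.15, 394.59], [-1.0, 0.03, -0.0, 50.33], [0.0, -0.15, -0.99, 1438.53], [0.0, 0.0, 0.0, 1.0]]
[[-0.9, -0.32, 0.29, 217.43], [-0.43, 0.64, -0.64, 900.12], [0.02, -0.7, -0.71, 1067.14], [0.0, 0.0, 0.0, 1.0]]
{'t': 0.1, 'qpos': array([-1.32498631e+00,  4.23746067e-01,  1.63061778e+00,  5.58842350e-06,
        1.08861303e+00, -1.90080214e-02]), 'qvel': array([-1.37703037e-03, -1.82927918e-03, -2.48345271e-03, -7.40217880e-04,
       -6.62793849e-05, -2.85540281e-04]), 'joint_torque': array([-9.44081585e-04, -5.45618033e+01, -2.74323499e+01,  6.45395718e-02,
        1.87860400e-02, -1.32285197e-05]), 'ee_pos': array([ 163.48051972, -602.71060529,  221.98924444]), 'orientation': array([-3.11273010e+00, -4.14575091e-01,  2.38215629e-04]), 'ft_force': array([ 0.08221586, -0.2601359 , -0.07587353]), 'moment': array([ 0.03663439, -0.00702806, -0.00521841]), 'grasp_force': 0.0, 'width': 87.59919946159107}
[[ 0.965  0.262 -0.   ]
 [ 0.262 -0.965  0.001]
 [ 0.    -0.001 -1.   ]]
```

View pics/top0.png

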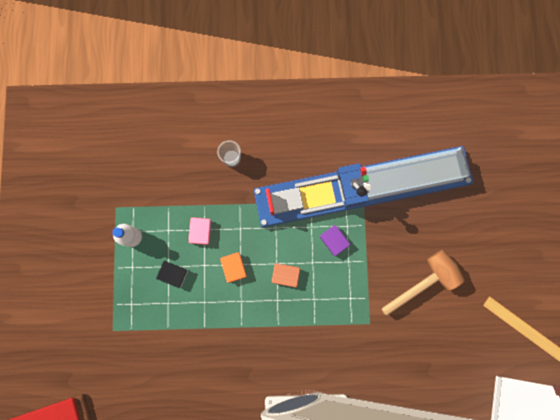

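View pics/side0.png

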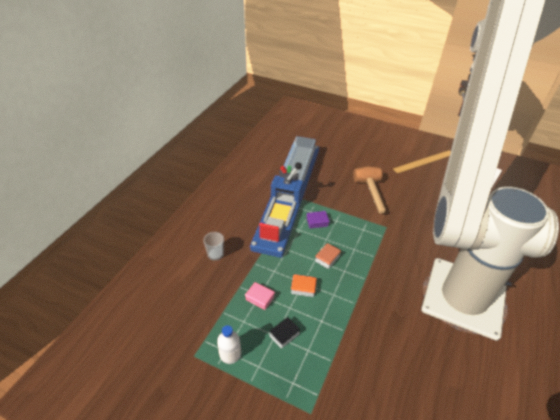

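The top view shows the press with its yellow bay at (320,196) and red paddle at (270,201). There are five flat tins:
- Black (172,274) fits tin2.
- Orange (233,267) fits tin4.
- Copper (286,275) fits tin3.
- Pink (200,231) and purple (335,241) are look-alikes to leave alone.

The mallet, bottle and jar are all clear of these. Next I'll measure everything and confirm the tins in an enlarged crop.

```bash
cat >> h.py <<'E'
def tin(P,u,v,r=24,z0=22,z1=40):
    """top face rectangle of the tin near pixel u,v: centre x,y, yaw of the long side (deg), sizes, height"""
    Q=P[v-r:v+r,u-r:u+r]; m=((Q[...,2]>z0)&(Q[...,2]<z1)).astype(np.uint8)
    n,L,S,C=cv2.connectedComponentsWithStats(m); k=1+np.argmax(S[1:,4]); q=Q[L==k]
    (cx,cy),(w,h),a=cv2.minAreaRect(q[:,:2].astype(np.float32))
    if w<h: w,h,a=h,w,a+90
    return np.round([cx,cy,(a+90)%180-90,w,h,np.median(q[:,2])],1)
E
python3 - <<'E'
from h import *
z=np.load('/tmp/top.npz');im,P=z['im'],z['P']
for n,u,v in(('black',172,274),('orange',233,267),('copper',286,275),('pink',200,231),('purple',335,241)): print(n,tin(P,u,v), im[v,u])
h=cv2.cvtColor(im,cv2.COLOR_RGB2HSV).astype(int)
def fit(m,nm):
    q=P[m]; q=q[~np.isnan(q[:,0])]; print(nm,len(q),np.round(np.median(q,0),1),[np.round(x,1) for x in cv2.minAreaRect(q[:,:2].astype(np.float32))])
win=np.zeros(im.shape[:2],bool);win[140:235,245:480]=1
fit(win&(abs(h[...,0]-28)<6)&(h[...,1]>150)&(h[...,2]>120)&(abs(P[...,2]-30)<6),'yellow')
red=win&((h[...,0]<6)|(h[...,0]>174))&(h[...,1]>150)
w2=red.copy();w2[:,300:]=0
fit(w2&(P[...,2]>95),'paddle top')
fit(win&(P[...,2]>20)&(P[...,2]<130),'press')
fit(win&(abs(P[...,2]-93)<3),'headtop')
b=win&(P[...,2]>150); fit(b,'ball')
for nm,u,v in(('bottle',122,234),('jar',229,153),('mallet',445,270)): print(nm,P[v,u].round(0))
c=cv2.resize(im[190:310,130:380],None,fx=3.2,fy=3.2,interpolation=cv2.INTER_CUBIC);d=cv2.resize(im[140:230,245:475],(800,313),interpolation=cv2.INTER_CUBIC)[:210]
cv2.imwrite('pics/crop.png',np.vstack([c,d])[:,:,::-1])
E
```

```text
black [436.3 356.3  65.9  70.8  54.   30.9] [55 53 54]
orange [450.2 188.4  16.3  69.8  53.7  30.6] [253 157  83]
copper [425.6  46.3  78.3  70.   53.5  30.4] [241 150 110]
pink [552.4 280.2  -5.   70.1  54.4  30.6] [254 185 213]
purple [516.7 -91.   34.9  69.9  54.8  30.5] [166  90 193]
yellow 25 [669.  -31.   32.1] [array([662.6, -34.2]), array([48.7, 84.7]), np.float64(44.7)]
paddle top 78 [618.6  83.1 103.5] [array([618.5,  83.1]), array([62.6,  8.3]), np.float64(9.9)]
press 8424 [ 660.  -152.    53.6] [array([ 634.6, -182.6]), array([176.2, 604.3]), np.float64(10.3)]
headtop 477 [ 664.7 -131.8   93.1] [array([642.9, -44.3]), array([104.3, 253.2]), np.float64(10.0)]
ball 92 [ 622.5 -145.4  185.7] [array([ 637.9, -154. ]), array([24.6, 59.1]), np.float64(64.6)]
bottle [538. 461. 124.]
jar [776. 198.   4.]
mallet [ 426. -376.   66.]
```

View pics/crop.png

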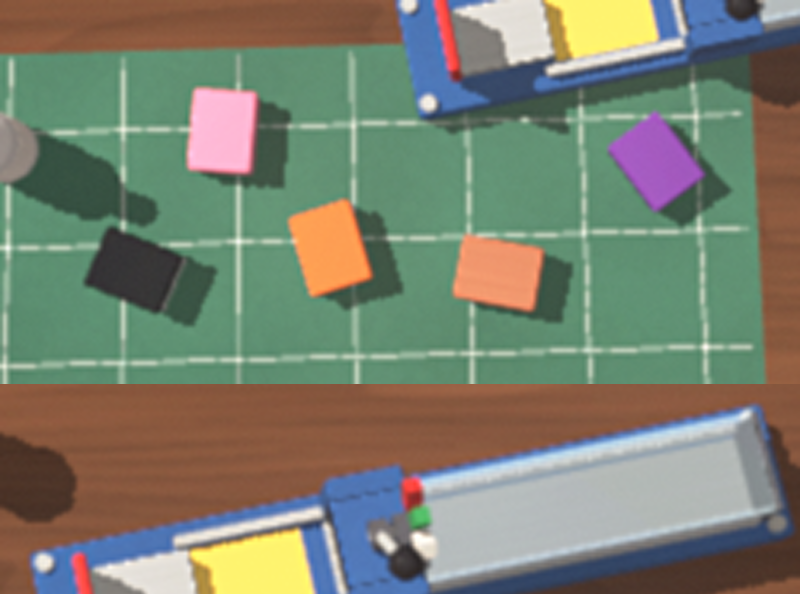

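The crop confirms it: the lids are plain orange (tin4), streaked copper (tin3) and black (tin2). The lever's ball leans toward the robot, in the white notch. I'll refine the press frame before moving.

Run:
```python
from h import *
z=np.load('/tmp/top.npz');im,P=z['im'],z['P']
win=np.zeros(im.shape[:2],bool);win[140:235,245:480]=1
q=P[win&(P[...,2]>24)&(P[...,2]<36)]
n,L,S,C=cv2.connectedComponentsWithStats((win&(P[...,2]>24)&(P[...,2]<85)).astype(np.uint8));k=1+np.argmax(S[1:,4])
r=cv2.minAreaRect(P[L==k][:,:2].astype(np.float32));print(r)
for yaw in(9.5,9.9,10.3):
    a=np.radians(yaw);O=np.array([641.2,-46.9]);M=np.array([[np.cos(a),np.sin(a)],[-np.sin(a),np.cos(a)]])
    f=lambda m:((P[m][:,:2]-O)@M.T)
    bed=f(L==k);hd=f(win&(abs(P[...,2]-93)<2)&(L!=k)); tun=f(win&(abs(P[...,2]-78)<2))
    print(yaw,'bed',np.percentile(bed,[.1,1,50,99,99.9],axis=0).T.round(0).tolist(),'tun',np.percentile(tun,[1,50,99],axis=0).T.round(0).tolist())
    hd=hd[(abs(hd[:,0])<60)&(hd[:,1]<-50)&(hd[:,1]>-135)];print('head',np.percentile(hd,[1,50,99],axis=0).T.round(0).tolist())
m=win&(P[...,2]>162)&(im.max(-1)<70)&(np.linalg.norm(P[...,:2]-[610,-149],axis=-1)<40);print('ball',m.sum(),P[m].min(0),P[m].max(0),P[m].mean(0))
```

```text
((666.4667358398438, -176.82467651367188), (111.14576721191406, 604.2470703125), 10.275354385375977)
9.5 bed [[-55.0, -52.0, -4.0, 58.0, 61.0], [-433.0, -422.0, -156.0, 164.0, 169.0]] tun [[-35.0, 5.0, 45.0], [-408.0, -272.0, -132.0]]
head [[-48.0, 8.0, 54.0], [-123.0, -86.0, -64.0]]
9.9 bed [[-54.0, -52.0, -5.0, 56.0, 59.0], [-433.0, -421.0, -156.0, 164.0, 169.0]] tun [[-37.0, 2.0, 43.0], [-408.0, -272.0, -132.0]]
head [[-49.0, 7.0, 54.0], [-123.0, -86.0, -65.0]]
10.3 bed [[-54.0, -53.0, -6.0, 55.0, 57.0], [-433.0, -421.0, -156.0, 165.0, 169.0]] tun [[-38.0, 1.0, 41.0], [-408.0, -272.0, -132.0]]
head [[-49.0, 7.0, 53.0], [-123.0, -86.0, -65.0]]
ball 57 [ 611.84663251 -158.44404709  177.52213082] [ 636.61497281 -137.12990692  195.49731649] [ 621.66012983 -146.65575903  187.60079401]
```

```bash
cat >> h.py <<'E'
O=np.array([642.2,-46.6]);A=np.radians(10.2);M=np.array([[np.cos(A),np.sin(A)],[-np.sin(A),np.cos(A)]])
def press(x,y): return O+M.T@[x,y]
def plan(xy,z,yaw):
    """turn about tool z first, then shift in the turned tool's axes (mm)"""
    o=get_obs();Rm=R.from_rotvec(o['orientation']).as_matrix();y0=np.degrees(np.arctan2(Rm[1,0],Rm[0,0]))
    tw=-((yaw-y0+180)%360-180); a=np.radians(yaw); d=np.array([*xy,z])-o['ee_pos']
    s=[d[0]*np.cos(a)+d[1]*np.sin(a), d[0]*np.sin(a)-d[1]*np.cos(a), -d[2]]
    print('twist z %.1f  then'%tw,np.round(s,1),'| at',o['ee_pos'].round(1),'press',(M@(o['ee_pos'][:2]-O)).round(1),'yaw %.1f'%y0,'tilt',np.round(Rm[:,2],3),'t %.1f w %.1f'%(o['t'],o['width']),'F',o['ft_force'].round(1))
E
python3 -c "
from h import *
plan((623,-147.5),222,10.2)"
R='[0.0296,-0.0204,0]'
python3 -m creep '{"delta_pos":[[0,0,0],[0.0296,-0.0204,0],[0.0296,-0.0204,0],[0.0296,-0.0204,0],[0.0296,-0.0204,0],[0.0296,-0.0204,0],[0.0296,-0.0204,0],[0.0296,-0.0204,0],[0.0296,-0.0204,0],[0.0296,-0.0204,0],[0.0296,-0.0204,0],[0.0296,-0.0204,0],[0.0296,-0.0204,0],[0.0296,-0.0204,0],[0.0296,-0.0204,0],[0.0296,-0.0204,0],[0.0296,-0.0204,0],[0.0296,-0.0204,0],[0,0,0],[0,0,0]],"twist":[[0,0,5],[0,0,0],[0,0,0],[0,0,0],[0,0,0],[0,0,0],[0,0,0],[0,0,0],[0,0,0],[0,0,0],[0,0,0],[0,0,0],[0,0,0],[0,0,0],[0,0,0],[0,0,0],[0,0,0],[0,0,0],[0,0,0],[0,0,0]]}' 1
python3 -c "
from h import *
plan((623,-147.5),164,10.2)"
```

```text
twist z 5.0  then [ 532.9 -366.6   -0. ] | at [ 163.5 -602.7  222. ] press [-569.6 -462.5] yaw 15.2 tilt [-0.     0.001 -1.   ] t 0.1 w 87.6 F [ 0.1 -0.3 -0.1]
t: 1.77
ee_pos: [598.2, -171.5, 222.0]
orientation: [-3.129, -0.283, 0.001]
ft_force: [-1.0, 0.0, 0.0]
width: 88.0
grasp_force: 0.0
twist z 0.2  then [ 28.6 -19.2  58. ] | at [ 598.2 -171.5  222. ] press [ -65.4 -115.1] yaw 10.4 tilt [-0.001  0.    -1.   ] t 1.8 w 88.0 F [-1.  0.  0.]
```

```bash
python3 -m creep '{"delta_pos":[[0.0286,-0.0192,0],[0,0,0.029],[0,0,0.029],[0,0,0]],"twist":[[0,0,0],[0,0,0],[0,0,0],[0,0,0]]}' 1
python3 -m creep '{"delta_pos":[[0,0,0],[0,0,0],[0,0,0],[0,0,0],[0,0,0],[0,0,0],[0,0,0],[0,0,0]]}' 0
python3 -c "
from h import *
plan((623,-147.5),164,10.2)
im,P=cloud('side'); cv2.imwrite('pics/s1.png',cv2.resize(im[100:260,220:380],(640,640))[:600,:,::-1])"
```

```text
t: 2.1
ee_pos: [618.0, -148.9, 159.3]
orientation: [-3.126, -0.277, 0.015]
ft_force: [-1.8, 0.7, -0.3]
width: 87.6
grasp_force: 0.0
twist z -0.1  then [ 5.2 -0.5 -4.7] | at [ 618.  -148.9  159.3] press [-42.  -96.4] yaw 10.1 tilt [-0.01   0.002 -1.   ] t 2.1 w 87.6 F [-1.8  0.7 -0.3]invalid input
```

View pics/s1.png

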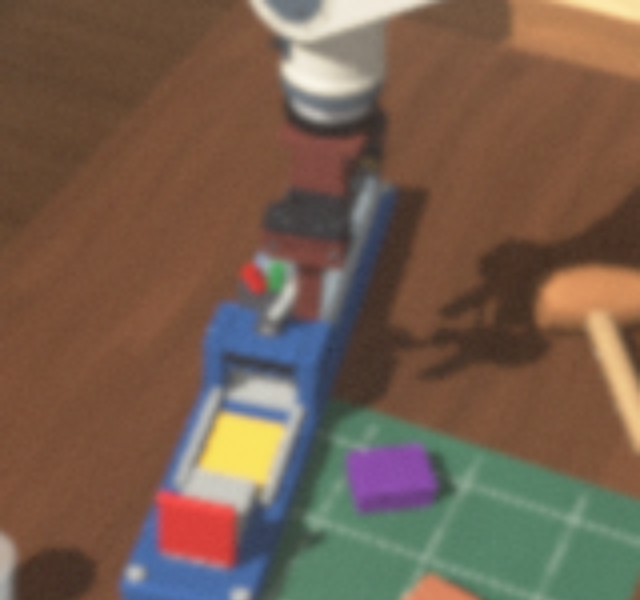

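The picture shows the fingers straddling the ball at about (300,270), clear of the notch plate at (265,275). The pinch call was refused because it had no twist list, so I'll repeat it with one.

```bash
python3 -m creep '{"delta_pos":[[0,0,0],[0,0,0],[0,0,0],[0,0,0]],"twist":[[0,0,0],[0,0,0],[0,0,0],[0,0,0]]}' 1
python3 -m creep '{"delta_pos":[[0,0,0],[0,0,0],[0,0,0],[0,0,0],[0,0,0],[0,0,0],[0,0,0],[0,0,0]],"twist":[[0,0,0],[0,0,0],[0,0,0],[0,0,0],[0,0,0],[0,0,0],[0,0,0],[0,0,0]]}' 0
python3 -c "
from h import *
plan(press(0,-95),172,10.2)"
```

```text
t: 2.48
ee_pos: [623.1, -149.6, 166.4]
orientation: [3.128, 0.278, 0.004]
ft_force: [0.5, -0.3, 0.6]
width: 87.9
grasp_force: 0.0
t: 3.15
ee_pos: [622.4, -149.0, 164.6]
orientation: [-3.129, -0.279, 0.0]
ft_force: [-0.2, 0.4, 0.7]
width: 37.7
grasp_force: 0.0
twist z -0.0  then [37.6 -2.3 -7.4] | at [ 622.4 -149.   164.6] press [-37.6 -97.3] yaw 10.2 tilt [-0.  0. -1.] t 3.1 w 37.7 F [-0.2  0.4  0.7]
```

```bash
python3 -m creep '{"delta_pos":[[0,0,0],[0,0,0],[0,0,0],[0,0,0],[0,0,0],[0,0,0]],"twist":[[0,0,0],[0,0,0],[0,0,0],[0,0,0],[0,0,0],[0,0,0]]}' 0
python3 -m creep '{"delta_pos":[[0.0047,0,-0.002],[0.0047,0,-0.0018],[0.0047,0,-0.0015],[0.0047,0,-0.0012],[0.0047,0,-0.0009],[0.0047,0,-0.0006],[0.0047,0,-0.0003],[0.0047,0,-0.0001],[0,0,0],[0,0,0],[0,0,0]],"twist":[[0,0,0],[0,0,0],[0,0,0],[0,0,0],[0,0,0],[0,0,0],[0,0,0],[0,0,0],[0,0,0],[0,0,0],[0,0,0]]}' 0
python3 -c "
from h import *
plan(press(0,-95),172,10.2)"
```

```text
t: 3.65
ee_pos: [622.2, -148.1, 164.6]
orientation: [-3.128, -0.278, 0.001]
ft_force: [-0.3, 5.3, 1.6]
width: 24.7
grasp_force: 30.0
t: 4.57
ee_pos: [659.0, -141.4, 172.9]
orientation: [-3.128, -0.279, 0.002]
ft_force: [-1.9, 5.0, 1.2]
width: 24.4
grasp_force: 30.0
twist z -0.0  then [ 0.2 -1.3  0.9] | at [ 659.  -141.4  172.9] press [ -0.2 -96.3] yaw 10.2 tilt [-0.001  0.001 -1.   ] t 4.6 w 24.4 F [-1.9  5.   1.2]
```

```bash
python3 -m creep '{"delta_pos":[[0,0,0],[0,0,0],[0,0,0],[0,0,0],[0,0,0],[0,0,-0.03],[0,0,-0.03],[0,0,-0.03],[-0.03,0.00,0],[-0.03,0,0],[-0.03,0,0],[-0.03,0,0],[-0.03,0,0],[0,0,0],[0,0,0]],"twist":[[0,0,0],[0,0,0],[0,0,0],[0,0,0],[0,0,0],[0,0,0],[0,0,0],[0,0,0],[0,0,-7],[0,0,-7],[0,0,-7],[0,0,-7],[0,0,-7],[0,0,-7],[0,0,-7]]}' 1
python3 - <<'E'
from h import *
im,P=cloud('top'); 
m=(P[...,2]>165)&(P[...,2]<210)&(im.max(-1)<80)&(np.linalg.norm(P[...,:2]-press(0,-95),axis=-1)<50);q=P[m];print('ball',m.sum(),q.mean(0).round(1),'press',(M@(q.mean(0)[:2]-O)).round(1),q[:,2].max())
t=tin(P,286,275);print('copper',t,tin(P,233,267),tin(P,172,274))
plan(t[:2],120,t[2])
cv2.imwrite('pics/t2.png',cv2.resize(im[130:300,140:400],(780,510))[:,:,::-1])
E
```

```text
t: 5.82
ee_pos: [523.3, -204.1, 263.5]
orientation: [2.729, 1.556, 0.0]
ft_force: [0.3, -0.5, 0.5]
width: 88.1
grasp_force: 0.0
ball 77 [ 652.3 -140.3  195.3] press [ -6.7 -94.1] 203.43855501793473
copper [425.6  46.4  78.2  69.8  53.7  30.5] [450.1 188.8  16.2  69.9  54.6  30.8] [436.2 356.1  66.5  70.7  54.   31. ]
twist z -18.4  then [ 224.7 -147.4  143.5] | at [ 523.9 -203.7  263.5] press [-144.2 -133.7] yaw 59.8 tilt [ 0.001 -0.    -1.   ] t 5.9 w 87.6 F [0.6 0.5 0.7]
```

View pics/t2.png

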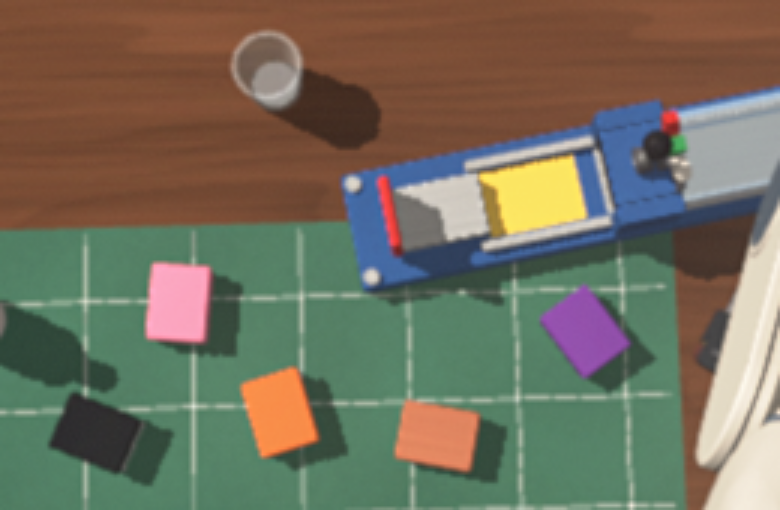

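Seen from above, the lever is upright: the ball at (657,145) lies by the green mark and measures x≈-4 mm, about 0.55 rad. The tins haven't moved. Copper comes first.

```bash
python3 -m creep '{"delta_pos":[[0,0,0],[0,0,0],[0,0,0],[0.0225,-0.0147,0.0143],[0.0225,-0.0147,0.0143],[0.0225,-0.0147,0.0143],[0.0225,-0.0147,0.0143],[0.0225,-0.0147,0.0143],[0.0225,-0.0147,0.0143],[0.0225,-0.0147,0.0143],[0.0225,-0.0147,0.0143],[0.0225,-0.0147,0.0143],[0.0225,-0.0147,0.0143],[0,0,0],[0,0,0],[0,0,0],[0,0,0]],"twist":[[0,0,-6.13],[0,0,-6.13],[0,0,-6.13],[0,0,0],[0,0,0],[0,0,0],[0,0,0],[0,0,0],[0,0,0],[0,0,0],[0,0,0],[0,0,0],[0,0,0],[0,0,0],[0,0,0],[0,0,0],[0,0,0]]}' 1
python3 - <<'E'
from h import *
plan((425.6,46.4),13,78.2)
E
```

```text
t: 7.28
ee_pos: [430.7, 47.9, 120.7]
orientation: [2.45, 1.965, 0.002]
ft_force: [-0.2, 0.2, 0.5]
width: 87.9
grasp_force: 0.0
twist z -0.7  then [ -2.6  -4.7 107.7] | at [430.7  47.9 120.7] press [-191.4  130.5] yaw 77.5 tilt [ 0.002  0.    -1.   ] t 7.3 w 87.9 F [-0.2  0.2  0.5]
```

```bash
python3 -m creep '{"delta_pos":[[-0.0026,-0.0047,0.0],[0,0,0.0277],[0,0,0.027],[0,0,0.027],[0,0,0.026],[0,0,0],[0,0,0],[0,0,0]],"twist":[[0,0,-0.7],[0,0,0],[0,0,0],[0,0,0],[0,0,0],[0,0,0],[0,0,0],[0,0,0]]}' 1
python3 -m creep '{"delta_pos":[[0,0,0],[0,0,0],[0,0,0],[0,0,0],[0,0,0],[0,0,0],[0,0,0],[0,0,0],[0,0,0],[0,0,0],[0,0,-0.03],[0,0,-0.03],[0,0,-0.03],[0,0,0],[0,0,0]],"twist":[[0,0,0],[0,0,0],[0,0,0],[0,0,0],[0,0,0],[0,0,0],[0,0,0],[0,0,0],[0,0,0],[0,0,0],[0,0,0],[0,0,0],[0,0,0],[0,0,0],[0,0,0]]}' 0
python3 - <<'E'
from h import *
plan(press(0,0),104,100.2)
E
```

```text
t: 7.95
ee_pos: [425.0, 46.6, 13.4]
orientation: [2.437, 1.981, 0.001]
ft_force: [-0.1, 0.3, 0.1]
width: 87.7
grasp_force: 0.0
t: 9.2
ee_pos: [425.3, 47.1, 103.5]
orientation: [2.435, 1.982, 0.005]
ft_force: [-0.7, -0.0, -1.0]
width: 53.4
grasp_force: 30.0
twist z -21.9  then [-130.6  196.8   -0.5] | at [425.3  47.1 103.5] press [-196.8  130.6] yaw 78.3 tilt [ 0.003  0.    -1.   ] t 9.2 w 53.4 F [-0.7 -0.  -1. ]
```

```bash
python3 -m creep '{"delta_pos":[[0,0,0],[0,0,0],[0,0,0],[0,0,0],[-0.0163,0.0246,0],[-0.0163,0.0246,0],[-0.0163,0.0246,0],[-0.0163,0.0246,0],[-0.0163,0.0246,0],[-0.0163,0.0246,0],[-0.0163,0.0246,0],[-0.0163,0.0246,0],[0,0,0],[0,0,0],[0,0,0],[0,0,0]],"twist":[[0,0,-5.5],[0,0,-5.5],[0,0,-5.5],[0,0,-5.5],[0,0,0],[0,0,0],[0,0,0],[0,0,0],[0,0,0],[0,0,0],[0,0,0],[0,0,0],[0,0,0],[0,0,0],[0,0,0],[0,0,0]]}' 0
python3 - <<'E'
from h import *
im,P=cloud('side'); cv2.imwrite('pics/s3.png',cv2.resize(im[130:280,220:370],(600,600))[:,:,::-1])
plan(press(0,0),44.5,100.2); print(get_obs()['grasp_force'])
E
```

```text
t: 10.53
ee_pos: [639.2, -45.7, 100.9]
orientation: [-2.012, -2.409, 0.003]
ft_force: [0.9, 0.4, -0.9]
width: 54.0
grasp_force: 30.0
twist z 0.1  then [-1.3  2.4 56.9] | at [639.6 -45.7 101.4] press [-2.4  1.3] yaw 100.3 tilt [-0.002  0.    -1.   ] t 10.6 w 53.7 F [-0.3 -0.8 -1. ]
29.999340176582336
```

View pics/s3.png

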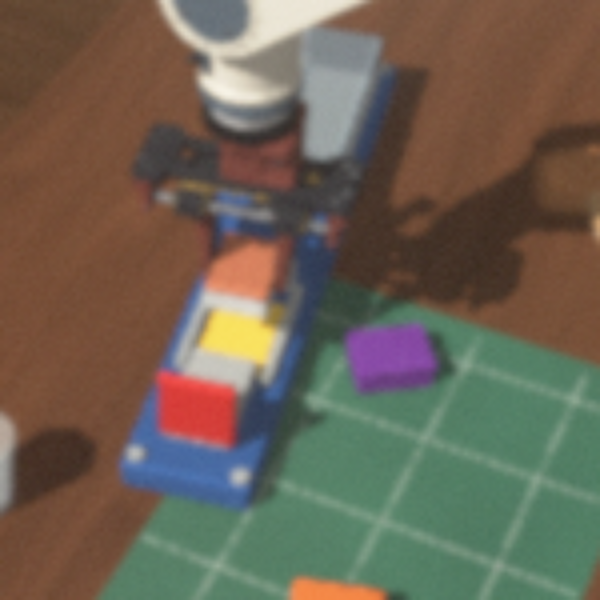

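The copper tin is square in the grip above the bay at about (245,265), and the paddle is at rest. I'll lower it and release.

```bash
python3 -m creep '{"delta_pos":[[-0.0013,0.0024,0],[0,0,0.02],[0,0,0.015],[0,0,0.01],[0,0,0.005],[0,0,0.004],[0,0,0.0027],[0,0,0],[0,0,0],[0,0,0]],"twist":[[0,0,0],[0,0,0],[0,0,0],[0,0,0],[0,0,0],[0,0,0],[0,0,0],[0,0,0],[0,0,0],[0,0,0]]}' 0
python3 - <<'E'
from h import *
plan(press(0,0),44.5,100.2); print(get_obs()['grasp_force'])
E
```

```text
t: 11.42
ee_pos: [644.3, -47.2, 46.3]
orientation: [2.013, 2.41, 0.001]
ft_force: [0.4, 0.1, -0.6]
width: 53.7
grasp_force: 30.0
twist z 0.1  then [ 1.  -2.   1.8] | at [644.3 -47.2  46.3] press [ 2. -1.] yaw 100.3 tilt [ 0.001 -0.    -1.   ] t 11.4 w 53.7 F [ 0.4  0.1 -0.6]
29.999277591705322
```

```bash
python3 -m creep '{"delta_pos":[[0,-0.001,0.002],[0,0,0],[0,0,0]],"twist":[[0,0,0],[0,0,0],[0,0,0]]}' 0
python3 -m creep '{"delta_pos":[[0,0,0],[0,0,0],[0,0,0],[0,0,0],[0,0,0],[0,0,-0.03],[0,0,-0.03],[0,0,-0.03],[0.03,0,0],[0.03,0,0],[0.03,0,0],[0.03,0,0],[0.03,0,0],[0.0225,0,0],[0,0,0],[0,0,0]],"twist":[[0,0,0],[0,0,0],[0,0,0],[0,0,0],[0,0,0],[0,0,0],[0,0,0],[0,0,0],[0,0,0],[0,0,0],[0,0,0],[0,0,0],[0,0,0],[0,0,0],[0,0,0],[0,0,0]]}' 1
python3 - <<'E'
from h import *
im,P=cloud('top','pics/t4.png'); cv2.imwrite('pics/t4c.png',cv2.resize(im[130:290,230:390],(600,600))[:,:,::-1])
t=tin(P,320,196,r=20,z0=53,z1=68);print(t,'press',(M@(t[:2]-O)).round(1))
plan(press(0,172),70,100.2)
E
```

```text
t: 11.67
ee_pos: [642.7, -47.3, 43.8]
orientation: [-2.014, -2.411, 0.0]
ft_force: [0.1, 0.2, -0.6]
width: 53.8
grasp_force: 30.0
t: 13.0
ee_pos: [611.9, 123.4, 133.7]
orientation: [2.011, 2.414, -0.0]
ft_force: [-0.5, -0.5, -0.8]
width: 87.9
grasp_force: 0.0
[636.4 -49.5 -80.3  70.2  54.5  60.5] press [-6.2 -1.8]
twist z 0.1  then [ 0.3 -0.3 63.7] | at [612.1 122.5 133.7] press [  0.3 171.7] yaw 100.3 tilt [ 0. -0. -1.] t 13.1 w 87.8 F [0.8 0.3 0.2]
```

View pics/t4c.png

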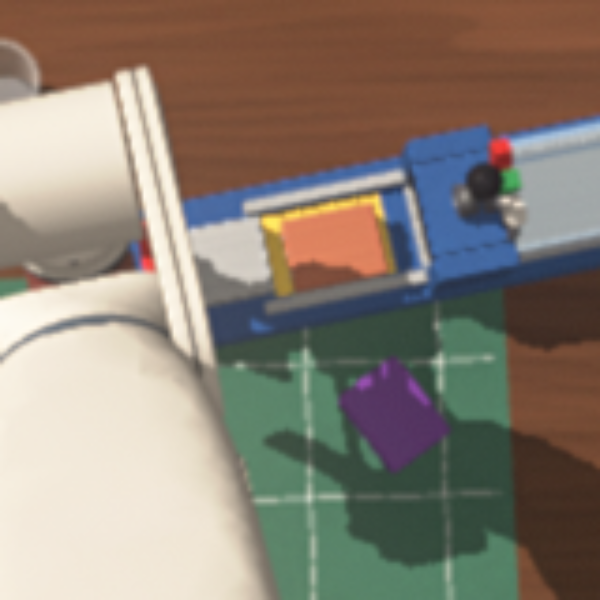

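The copper tin lies flat in the bay at (335,245), within the channel but close to the near rail. The camera reads about 5 mm lower in x than the robot here, so I'll add 5 mm to robot targets at the press. The ball at (485,182) is still by the green mark. Now the push.

```bash
cat >> h.py <<'E'
def rp(x,y): return press(x+5,y)   # press point in robot coordinates
E
python3 -m creep '{"delta_pos":[[0,0.005,0],[0,0,0],[0,0,0],[0,0,0],[0,0,0],[0,0,0],[0,0,0.02],[0,0,0.02],[0,0,0.02],[0,0,0.0037],[0,0,0],[0,0,0],[0,0,0],[0,0,0],[0,0,0]],"twist":[[0,0,0],[0,0,0],[0,0,0],[0,0,0],[0,0,0],[0,0,0],[0,0,0],[0,0,0],[0,0,0],[0,0,0],[0,0,0],[0,0,0],[0,0,0],[0,0,0],[0,0,0]]}' 0
python3 -m creep '{"delta_pos":[[-0.01,0,0],[-0.01,0,0],[-0.01,0,0],[-0.01,0,0],[-0.01,0,0],[-0.01,0,0],[-0.01,0,0],[-0.01,0,0],[-0.01,0,0],[-0.01,0,0],[0,0,0],[0,0,0]],"twist":[[0,0,0],[0,0,0],[0,0,0],[0,0,0],[0,0,0],[0,0,0],[0,0,0],[0,0,0],[0,0,0],[0,0,0],[0,0,0],[0,0,0]]}' 0
python3 - <<'E'
from h import *
plan(rp(0,12),70,100.2)
im,P=cloud('top'); h=cv2.cvtColor(im,cv2.COLOR_RGB2HSV)
E
```

```text
t: 14.3
ee_pos: [617.7, 123.4, 71.1]
orientation: [2.013, 2.41, 0.002]
ft_force: [-0.3, -0.2, 1.0]
width: 0.6
grasp_force: 0.0
t: 15.3
ee_pos: [635.2, 24.3, 70.4]
orientation: [2.016, 2.41, 0.001]
ft_force: [-1.2, 5.5, 4.7]
width: 0.2
grasp_force: 2.8
twist z -0.0  then [-59.1  -0.7   0.4] | at [635.2  24.3  70.4] press [ 5.7 71.1] yaw 100.2 tilt [ 0.001  0.001 -1.   ] t 15.3 w 0.2 F [-1.2  5.5  4.7]
```

```bash
python3 -m creep '{"delta_pos":[[-0.01,0,0],[-0.01,0,0],[-0.01,0,0],[-0.01,0,0],[-0.01,0,0],[-0.005,0,0],[0,0,0],[0,0,0]],"twist":[[0,0,0],[0,0,0],[0,0,0],[0,0,0],[0,0,0],[0,0,0],[0,0,0],[0,0,0]]}' 0
python3 -m creep '{"delta_pos":[[-0.003,0,0],[-0.002,0,0],[0,0,0]],"twist":[[0,0,0],[0,0,0],[0,0,0]]}' 0
python3 - <<'E'
from h import *
plan(rp(0,12),70,100.2)
E
```

```text
t: 16.02
ee_pos: [644.8, -28.9, 70.4]
orientation: [-2.015, -2.41, -0.002]
ft_force: [-0.3, 6.9, 5.7]
width: 0.1
grasp_force: 3.8
t: 16.27
ee_pos: [645.6, -33.5, 70.3]
orientation: [-2.014, -2.41, -0.002]
ft_force: [-1.5, 7.3, 5.3]
width: 0.2
grasp_force: 3.9
twist z 0.0  then [-0.3 -0.7  0.3] | at [645.6 -33.5  70.3] press [ 5.7 12.3] yaw 100.2 tilt [ 0.     0.001 -1.   ] t 16.3 w 0.2 F [-1.5  7.3  5.3]
```

Still no stop. I'll keep stepping until the force rises.

```bash
for i in 1; do python3 -m creep '{"delta_pos":[[-0.002,0,0],[-0.002,0,0],[0,0,0],[0,0,0]],"twist":[[0,0,0],[0,0,0],[0,0,0],[0,0,0]]}' 0
python3 -m creep '{"delta_pos":[[-0.002,0,0],[0,0,0],[0,0,0]],"twist":[[0,0,0],[0,0,0],[0,0,0]]}' 0
done
python3 - <<'E'
from h import *
plan(rp(0,12),70,100.2)
im,P=cloud('top'); cv2.imwrite('pics/t5.png',cv2.resize(im[130:290,230:480],(780,500))[:,:,::-1])
E
```

```text
t: 16.6
ee_pos: [645.7, -33.8, 70.4]
orientation: [-2.012, -2.407, -0.005]
ft_force: [-2.6, 23.4, 7.9]
width: 0.9
grasp_force: 11.9
t: 16.85
ee_pos: [645.7, -33.9, 70.5]
orientation: [-2.011, -2.405, -0.007]
ft_force: [-4.2, 31.5, 10.4]
width: 0.9
grasp_force: 16.2
twist z 0.0  then [ 0.1 -0.7  0.5] | at [645.7 -33.9  70.5] press [ 5.7 11.9] yaw 100.2 tilt [-0.002  0.008 -1.   ] t 16.9 w 0.9 F [-4.2 31.5 10.4]
```

View pics/t5.png

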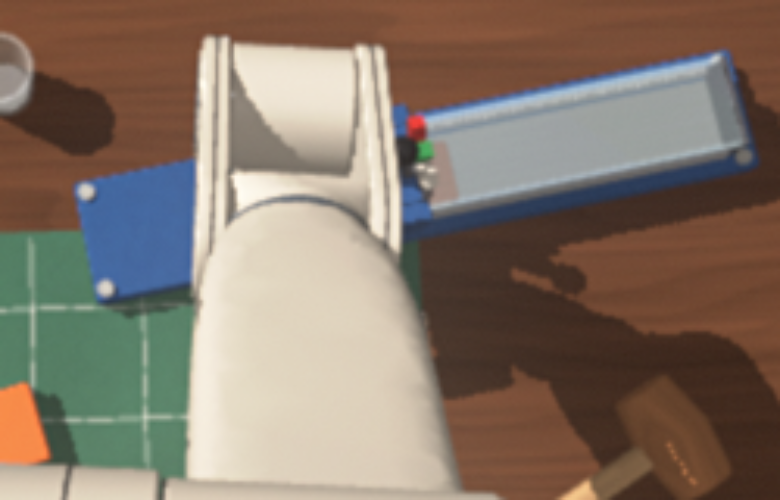

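The pusher is at its stop with the force risen to 31 N, and the copper tin shows in the tunnel mouth at (445,170). I'll back off, rise and turn toward orange.

```bash
python3 -m creep '{"delta_pos":[[0.02,0,0],[0.02,0,0],[0.02,0,0],[0.02,0,0],[0.02,0,0],[0.02,0,0],[0.02,0,0],[0.026,0,0],[0,0,0],[0,0,-0.03],[0,0,-0.03],[0,0,-0.03],[0,0,0],[0,0,0]],"twist":[[0,0,0],[0,0,0],[0,0,0],[0,0,0],[0,0,0],[0,0,0],[0,0,0],[0,0,0],[0,0,0],[0,0,0],[0,0,0],[0,0,0],[0,0,0],[0,0,0]]}' 1
python3 -m creep '{"delta_pos":[[0,0,0],[0,0,0],[0,0,0],[0,0,0],[0,0,0],[0,0,0],[0,0,0],[0,0,0],[0,0,0],[0,0,0],[0,0,0],[0,0,0],[0,0,0],[0,0,0]],"twist":[[0,0,6],[0,0,6],[0,0,6],[0,0,6],[0,0,6],[0,0,6],[0,0,6],[0,0,6],[0,0,6],[0,0,6],[0,0,6],[0,0,6],[0,0,6],[0,0,6]]}' 1
python3 - <<'E'
from h import *
im,P=cloud('side');S=P
m=(P[...,2]>22)&(P[...,2]<40)&(np.linalg.norm(P[...,:2]-[450,189],axis=-1)<90)
q=P[m];r=cv2.minAreaRect(q[:,:2].astype(np.float32));print('side orange',r)
im,P=cloud('top'); print('top orange',tin(P,233,267),'black',tin(P,172,274))
plan((450.2,188.6),110,16.3)
E
```

```text
t: 18.07
ee_pos: [618.4, 122.6, 161.7]
orientation: [2.013, 2.409, 0.004]
ft_force: [0.3, -0.4, -0.3]
width: 87.4
grasp_force: 0.0
t: 19.23
ee_pos: [615.9, 122.3, 157.9]
orientation: [3.111, 0.436, -0.005]
ft_force: [-0.5, 0.4, -0.5]
width: 88.0
grasp_force: 0.0
side orange ((452.707763671875, 189.38119506835938), (69.72317504882812, 60.62837219238281), 15.517294883728027)Traceback (most recent call last):
  File "<stdin>", line 5, in <module>
  File "h.py", line 15, in tin
    n,L,S,C=cv2.connectedComponentsWithStats(m); k=1+np.argmax(S[1:,4]); q=Q[L==k]
                                                     ~~~~~~~~~^^^^^^^^^
    return _wrapfunc(a, 'argmax', axis=axis, out=out, **kwds)
    return bound(*args, **kwds)
ValueError: attempt to get argmax of an empty sequence
```

Run:
```python
from h import *
plan((450.5,188.8),110,16.3)
```

```text
twist z -0.1  then [-140.3 -110.1   48.1] | at [616.1 122.5 158.1] press [  4.2 171. ] yaw 16.2 tilt [-0.003 -0.001 -1.   ] t 19.3 w 87.6 F [0.5 0.3 0.3]
```

```bash
python3 -m creep '{"delta_pos":[[-0.0234,-0.01835,0.008],[-0.0234,-0.01835,0.008],[-0.0234,-0.01835,0.008],[-0.0234,-0.01835,0.008],[-0.0234,-0.01835,0.008],[-0.0234,-0.01835,0.008],[0,0,0],[0,0,0],[0,0,0],[0,0,0]],"twist":[[0,0,0],[0,0,0],[0,0,0],[0,0,0],[0,0,0],[0,0,0],[0,0,0],[0,0,0],[0,0,0],[0,0,0]]}' 1
python3 - <<'E'
from h import *
im,P=cloud('side')
for n,c in(('orange',(450,189)),('black',(436,356))):
    m=(P[...,2]>22)&(P[...,2]<40)&(np.linalg.norm(P[...,:2]-c,axis=-1)<80)
    if m.sum()>5: print(n,m.sum(),cv2.minAreaRect(P[m][:,:2].astype(np.float32)))
plan((450.5,188.8),13,16.3)
E
```

```text
t: 20.17
ee_pos: [452.8, 189.5, 112.1]
orientation: [-3.11, -0.445, -0.002]
ft_force: [0.9, 0.1, 0.1]
width: 87.6
grasp_force: 0.0
orange 326 ((452.7516784667969, 189.81158447265625), (69.7198486328125, 57.13618469238281), 16.039857864379883)
black 458 ((438.53826904296875, 357.67364501953125), (69.60922241210938, 53.97249221801758), 65.41194915771484)
twist z -0.0  then [-2.4  0.  99.2] | at [452.8 189.5 112.2] press [-144.6  265.9] yaw 16.3 tilt [ 0.001  0.    -1.   ] t 20.2 w 87.7 F [ 0.7 -0.1  0.1]
```

```bash
python3 -m creep '{"delta_pos":[[-0.001,0,0.025],[0,0,0.025],[0,0,0.025],[0,0,0.024],[0,0,0],[0,0,0],[0,0,0]],"twist":[[0,0,0],[0,0,0],[0,0,0],[0,0,0],[0,0,0],[0,0,0],[0,0,0]]}' 1
python3 -m creep '{"delta_pos":[[0,0,0],[0,0,0],[0,0,0],[0,0,0],[0,0,0],[0,0,0],[0,0,0],[0,0,0],[0,0,0],[0,0,0],[0,0,-0.03],[0,0,-0.03],[0,0,-0.03],[0,0,0],[0,0,0]],"twist":[[0,0,0],[0,0,0],[0,0,0],[0,0,0],[0,0,0],[0,0,0],[0,0,0],[0,0,0],[0,0,0],[0,0,0],[0,0,0],[0,0,0],[0,0,0],[0,0,0],[0,0,0]]}' 0
python3 - <<'E'
from h import *
plan(rp(0,0),104,100.2)
E
```

```text
t: 20.8
ee_pos: [451.5, 189.4, 13.8]
orientation: [-3.11, -0.444, -0.002]
ft_force: [0.4, -0.4, -0.2]
width: 87.7
grasp_force: 0.0
t: 22.05
ee_pos: [451.4, 189.8, 104.2]
orientation: [-3.109, -0.444, -0.005]
ft_force: [-0.1, -0.1, -1.6]
width: 53.8
grasp_force: 30.0
twist z -83.9  then [-2.665e+02  1.509e+02  2.000e-01] | at [451.4 189.8 104.2] press [-145.9  266.5] yaw 16.3 tilt [ 0.003  0.001 -1.   ] t 22.1 w 53.8 F [-0.1 -0.1 -1.6]
```

```bash
python3 -m creep '{"delta_pos":[[0,0,-0.025],[0,0,-0.025],[0,0,0],[0,0,0],[0,0,0],[0,0,0],[0,0,0],[0,0,0],[0,0,0],[0,0,0],[0,0,0],[0,0,0],[0,0,0],[0,0,0]],"twist":[[0,0,-6],[0,0,-6],[0,0,-6],[0,0,-6],[0,0,-6],[0,0,-6],[0,0,-6],[0,0,-6],[0,0,-6],[0,0,-6],[0,0,-6],[0,0,-6],[0,0,-6],[0,0,-6]]}' 0
python3 -m creep '{"delta_pos":[[-0.0242,0.0137,0],[-0.0242,0.0137,0],[-0.0242,0.0137,0],[-0.0242,0.0137,0],[-0.0242,0.0137,0],[-0.0242,0.0137,0],[-0.0242,0.0137,0],[-0.0242,0.0137,0],[-0.0242,0.0137,0],[-0.0242,0.0137,0],[-0.0242,0.0137,0],[0,0,0],[0,0,0],[0,0,0],[0,0,0]],"twist":[[0,0,0],[0,0,0],[0,0,0],[0,0,0],[0,0,0],[0,0,0],[0,0,0],[0,0,0],[0,0,0],[0,0,0],[0,0,0],[0,0,0],[0,0,0],[0,0,0],[0,0,0]]}' 0
python3 - <<'E'
from h import *
im,P=cloud('side')
o=get_obs();plan(rp(0,0),44.5,100.2);print(o['grasp_force'])
h=cv2.cvtColor(im,cv2.COLOR_RGB2HSV)
# orange blob near tool, and red paddle
m=(abs(h[...,0].astype(int)-12)<6)&(h[...,1]>150)&(np.linalg.norm(P[...,:2]-o['ee_pos'][:2],axis=-1)<70)&(P[...,2]>60)
print('held',m.sum(),np.nanmedian(P[m],0))
m=((h[...,0]<5)|(h[...,0]>175))&(h[...,1]>180)&(P[...,2]>40)&(np.linalg.norm(P[...,:2]-[618,83],axis=-1)<60);print('paddle',m.sum(),np.nanmedian(P[m],0), M@(np.nanmedian(P[m],0)[:2]-O))
E
```

```text
t: 23.22
ee_pos: [449.3, 189.0, 151.1]
orientation: [-2.006, -2.415, 0.005]
ft_force: [0.1, 0.1, -0.2]
width: 53.9
grasp_force: 30.0
t: 24.47
ee_pos: [644.7, -44.8, 151.7]
orientation: [-2.012, -2.41, 0.002]
ft_force: [0.1, -0.5, -2.0]
width: 53.6
grasp_force: 30.0
twist z 0.1  then [ -1.4   1.9 107.6] | at [645.  -44.7 152.1] press [3.1 1.4] yaw 100.3 tilt [-0.002  0.    -1.   ] t 24.5 w 53.8 F [-0.2  0.4 -2.2]
29.999712109565735
held 223 [643.42134201 -35.40284576 167.66378319]
paddle 166 [619.66710421  87.42550545  75.51427998] [  1.55709476 135.89754581]
```

```bash
python3 -m creep '{"delta_pos":[[-0.0014,0.0019,0.025],[0,0,0.025],[0,0,0.025],[0,0,0.015],[0,0,0.008],[0,0,0.005],[0,0,0.0046],[0,0,0],[0,0,0],[0,0,0],[0,0,0]],"twist":[[0,0,0],[0,0,0],[0,0,0],[0,0,0],[0,0,0],[0,0,0],[0,0,0],[0,0,0],[0,0,0],[0,0,0],[0,0,0]]}' 0
python3 - <<'E'
from h import *
plan(rp(0,0),44,100.2)
E
```

```text
t: 25.43
ee_pos: [648.9, -46.8, 46.3]
orientation: [2.013, 2.41, 0.001]
ft_force: [-0.6, -0.6, -1.4]
width: 53.7
grasp_force: 30.0
twist z 0.1  then [ 1.4 -1.6  2.3] | at [648.9 -46.8  46.3] press [ 6.6 -1.4] yaw 100.3 tilt [ 0.002 -0.    -1.   ] t 25.4 w 53.7 F [-0.6 -0.6 -1.4]
```

```bash
python3 -m creep '{"delta_pos":[[0.001,-0.001,0.002],[0,0,0],[0,0,0]],"twist":[[0,0,0],[0,0,0],[0,0,0]]}' 0
python3 -m creep '{"delta_pos":[[0,0,0],[0,0,0],[0,0,0],[0,0,0],[0,0,0],[0,0,-0.03],[0,0,-0.03],[0,0,-0.03],[0.03,0,0],[0.03,0,0],[0.03,0,0],[0.03,0,0],[0.03,0,0],[0.0225,0,0],[0,0,0],[0,0,0]],"twist":[[0,0,0],[0,0,0],[0,0,0],[0,0,0],[0,0,0],[0,0,0],[0,0,0],[0,0,0],[0,0,0],[0,0,0],[0,0,0],[0,0,0],[0,0,0],[0,0,0],[0,0,0],[0,0,0]]}' 1
python3 - <<'E'
from h import *
im,P=cloud('top')
t=tin(P,320,196,r=20,z0=53,z1=68);print(t,'press',(M@(t[:2]-O)).round(1))
m=(P[...,2]>165)&(P[...,2]<210)&(im.max(-1)<80)&(np.linalg.norm(P[...,:2]-press(0,-95),axis=-1)<50);q=P[m];print('ball',m.sum(),'press',(M@(q.mean(0)[:2]-O)).round(1))
plan(rp(0,172),70,100.2)
E
```

```text
t: 25.68
ee_pos: [647.0, -45.9, 43.4]
orientation: [-2.014, -2.411, 0.0]
ft_force: [-0.0, -0.3, -1.3]
width: 54.0
grasp_force: 30.0
t: 27.02
ee_pos: [616.2, 124.8, 133.4]
orientation: [2.011, 2.413, -0.0]
ft_force: [0.2, -1.2, -0.4]
width: 87.5
grasp_force: 0.0
[645.1 -44.3 -79.6  69.9  55.1  60.6] press [3.3 1.8]
ball 77 press [ -6.6 -94.1]
twist z 0.1  then [-0.3  0.2 63.4] | at [616.4 123.8 133.4] press [  4.8 172.3] yaw 100.3 tilt [ 0. -0. -1.] t 27.1 w 87.8 F [0.1 0.3 0.8]
```

```bash
python3 -m creep '{"delta_pos":[[0,0,0],[0,0,0],[0,0,0],[0,0,0],[0,0,0],[0,0,0.02],[0,0,0.02],[0,0,0.02],[0,0,0.0037],[0,0,0],[0,0,0],[0,0,0],[0,0,0],[0,0,0]],"twist":[[0,0,0],[0,0,0],[0,0,0],[0,0,0],[0,0,0],[0,0,0],[0,0,0],[0,0,0],[0,0,0],[0,0,0],[0,0,0],[0,0,0],[0,0,0],[0,0,0]]}' 0
python3 -m creep '{"delta_pos":[[-0.01,0,0],[-0.01,0,0],[-0.01,0,0],[-0.01,0,0],[-0.01,0,0],[-0.01,0,0],[-0.01,0,0],[-0.01,0,0],[-0.01,0,0],[-0.01,0,0],[-0.01,0,0],[-0.01,0,0],[-0.01,0,0],[-0.01,0,0],[-0.01,0,0],[-0.007,0,0],[0,0,0],[0,0,0]],"twist":[[0,0,0],[0,0,0],[0,0,0],[0,0,0],[0,0,0],[0,0,0],[0,0,0],[0,0,0],[0,0,0],[0,0,0],[0,0,0],[0,0,0],[0,0,0],[0,0,0],[0,0,0],[0,0,0],[0,0,0],[0,0,0]]}' 0
python3 -m creep '{"delta_pos":[[-0.003,0,0],[-0.002,0,0],[-0.002,0,0],[0,0,0],[0,0,0]],"twist":[[0,0,0],[0,0,0],[0,0,0],[0,0,0],[0,0,0]]}' 0
python3 - <<'E'
from h import *
plan(rp(0,12),70,100.2)
E
```

```text
t: 28.23
ee_pos: [617.1, 123.9, 70.8]
orientation: [2.013, 2.41, 0.002]
ft_force: [-0.3, -0.4, -0.1]
width: 0.4
grasp_force: 0.0
t: 29.73
ee_pos: [644.7, -31.0, 70.1]
orientation: [-2.015, -2.409, -0.002]
ft_force: [-0.6, 7.4, 3.7]
width: 0.2
grasp_force: 3.8
t: 30.15
ee_pos: [645.1, -33.9, 70.2]
orientation: [-2.012, -2.406, -0.006]
ft_force: [-2.7, 24.1, 7.5]
width: 0.6
grasp_force: 12.0
twist z -0.0  then [ 0.  -0.1  0.2] | at [645.1 -33.9  70.2] press [ 5.1 12. ] yaw 100.2 tilt [-0.001  0.006 -1.   ] t 30.1 w 0.6 F [-2.7 24.1  7.5]
```

Stop reached again, same place with 24 N. Back off and head for black.

```bash
python3 -m creep '{"delta_pos":[[0.02,0,0],[0.02,0,0],[0.02,0,0],[0.02,0,0],[0.02,0,0],[0.02,0,0],[0.02,0,0],[0.024,0,0],[0,0,0],[0,0,-0.03],[0,0,-0.03],[0,0,-0.03],[0,0,0],[0,0,0],[0,0,0],[0,0,0],[0,0,0],[0,0,0]],"twist":[[0,0,0],[0,0,0],[0,0,0],[0,0,0],[0,0,0],[0,0,0],[0,0,0],[0,0,0],[0,0,0],[0,0,0],[0,0,0],[0,0,0],[0,0,7],[0,0,7],[0,0,7],[0,0,7],[0,0,6.2],[0,0,0]]}' 1
python3 - <<'E'
from h import *
im,P=cloud('side')
c=(436,356);m=(P[...,2]>22)&(P[...,2]<40)&(np.linalg.norm(P[...,:2]-c,axis=-1)<80);print(m.sum(),cv2.minAreaRect(P[m][:,:2].astype(np.float32)))
plan((437,357),110,66)
E
```

```text
t: 31.65
ee_pos: [616.7, 122.2, 159.7]
orientation: [2.638, 1.706, -0.0]
ft_force: [0.4, 0.4, -0.6]
width: 87.9
grasp_force: 0.0
462 ((439.2291564941406, 357.8939208984375), (68.9766616821289, 55.476707458496094), 66.88426971435547)
twist z 0.1  then [ 141.3 -259.5   49.6] | at [616.6 122.4 159.6] press [  4.7 170.8] yaw 66.1 tilt [-0. -0. -1.] t 31.7 w 87.7 F [ 0.7 -0.1 -0.2]
```

```bash
python3 -m creep '{"delta_pos":[[0.0141,-0.026,0.005],[0.0141,-0.026,0.005],[0.0141,-0.026,0.005],[0.0141,-0.026,0.005],[0.0141,-0.026,0.005],[0.0141,-0.026,0.005],[0.0141,-0.026,0.005],[0.0141,-0.026,0.005],[0.0141,-0.026,0.005],[0.0141,-0.026,0.005],[0,0,0],[0,0,0],[0,0,0],[0,0,0]],"twist":[[0,0,0],[0,0,0],[0,0,0],[0,0,0],[0,0,0],[0,0,0],[0,0,0],[0,0,0],[0,0,0],[0,0,0],[0,0,0],[0,0,0],[0,0,0],[0,0,0]]}' 1
python3 - <<'E'
from h import *
im,P=cloud('side')
c=(436,356);m=(P[...,2]>22)&(P[...,2]<40)&(np.linalg.norm(P[...,:2]-c,axis=-1)<80);print(m.sum(),cv2.minAreaRect(P[m][:,:2].astype(np.float32)))
plan((437,357),13,66)
E
```

```text
t: 32.87
ee_pos: [436.9, 357.3, 109.9]
orientation: [2.634, 1.712, 0.001]
ft_force: [0.7, -0.7, -0.4]
width: 87.8
grasp_force: 0.0
443 ((438.388671875, 357.6077880859375), (70.34504699707031, 54.984886169433594), 66.29520416259766)
twist z 0.0  then [-0.2  0.1 96.9] | at [437.  357.2 109.9] press [-130.4  433.8] yaw 66.0 tilt [ 0.  0. -1.] t 32.9 w 87.8 F [-0.3 -0.5  0.2]
```

```bash
python3 -m creep '{"delta_pos":[[0,0,0.025],[0,0,0.025],[0,0,0.025],[0,0,0.0215],[0,0,0],[0,0,0],[0,0,0]],"twist":[[0,0,0],[0,0,0],[0,0,0],[0,0,0],[0,0,0],[0,0,0],[0,0,0]]}' 1
python3 -m creep '{"delta_pos":[[0,0,0],[0,0,0],[0,0,0],[0,0,0],[0,0,0],[0,0,0],[0,0,0],[0,0,0],[0,0,0],[0,0,0],[0,0,-0.03],[0,0,-0.03],[0,0,-0.03],[0,0,-0.03],[0,0,-0.02],[0,0,0],[0,0,0],[0,0,0]],"twist":[[0,0,0],[0,0,0],[0,0,0],[0,0,0],[0,0,0],[0,0,0],[0,0,0],[0,0,0],[0,0,0],[0,0,0],[0,0,0],[0,0,0],[0,0,0],[0,0,0],[0,0,0],[0,0,0],[0,0,0],[0,0,0]]}' 0
python3 - <<'E'
from h import *
plan(rp(0,0),153,100.2)
E
```

```text
t: 33.5
ee_pos: [437.0, 358.1, 14.2]
orientation: [-2.634, -1.711, -0.002]
ft_force: [-0.6, -0.9, -0.4]
width: 88.0
grasp_force: 0.0
t: 35.0
ee_pos: [435.2, 357.7, 152.1]
orientation: [2.634, 1.712, -0.003]
ft_force: [0.5, 0.0, -1.2]
width: 53.9
grasp_force: 30.0
twist z -34.1  then [-434.5  137.1   -0.9] | at [435.2 357.7 152.1] press [-132.1  434.5] yaw 66.1 tilt [-0.001 -0.001 -1.   ] t 35.0 w 53.9 F [ 0.5  0.  -1.2]
```

```bash
python3 -m creep '{"delta_pos":[[0,0,0],[0,0,0],[0,0,0],[0,0,0],[0,0,0],[-0.031,0.0098,0],[-0.031,0.0098,0],[-0.031,0.0098,0],[-0.031,0.0098,0],[-0.031,0.0098,0],[-0.031,0.0098,0],[-0.031,0.0098,0],[-0.031,0.0098,0],[-0.031,0.0098,0],[-0.031,0.0098,0],[-0.031,0.0098,0],[-0.031,0.0098,0],[-0.031,0.0098,0],[-0.031,0.0098,0]],"twist":[[0,0,-6.8],[0,0,-6.8],[0,0,-6.8],[0,0,-6.8],[0,0,-6.9],[0,0,0],[0,0,0],[0,0,0],[0,0,0],[0,0,0],[0,0,0],[0,0,0],[0,0,0],[0,0,0],[0,0,0],[0,0,0],[0,0,0],[0,0,0],[0,0,0]]}' 0
python3 -m creep '{"delta_pos":[[0,0,0],[0,0,0],[0,0,0],[0,0,0]],"twist":[[0,0,0],[0,0,0],[0,0,0],[0,0,0]]}' 0
python3 - <<'E'
from h import *
im,P=cloud('side')
o=get_obs();plan(rp(0,0),44.5,100.2);print(o['grasp_force'])
cv2.imwrite('pics/s6.png',cv2.resize(im[100:280,200:380],(600,600))[:,:,::-1])
E
```

```text
t: 36.58
ee_pos: [646.8, -46.3, 150.6]
orientation: [-2.014, -2.407, 0.004]
ft_force: [0.7, 0.1, -0.9]
width: 54.0
grasp_force: 30.0
t: 36.92
ee_pos: [646.3, -43.7, 151.9]
orientation: [-2.013, -2.408, 0.002]
ft_force: [0.5, 0.8, -1.4]
width: 53.8
grasp_force: 30.0
twist z 0.0  then [ -2.2   0.2 107.8] | at [646.6 -43.5 152.3] press [4.8 2.2] yaw 100.2 tilt [-0.002  0.    -1.   ] t 37.0 w 53.7 F [-0.5  0.4 -1.2]
29.99978005886078
```

View pics/s6.png

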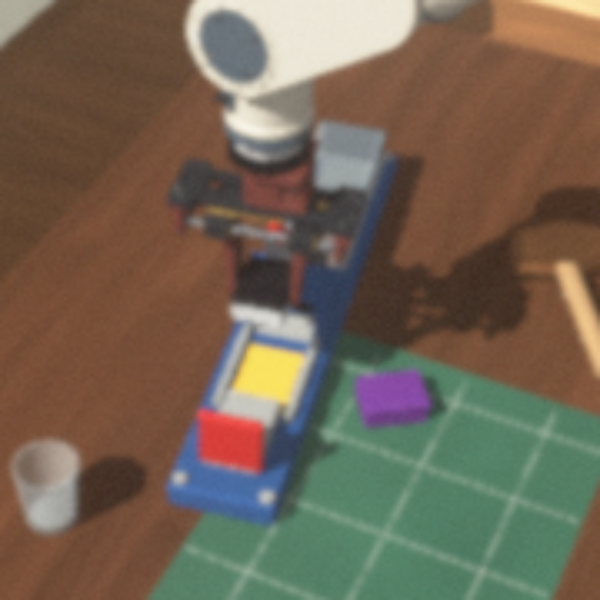

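The black tin is in the grip at (265,290), the bay at (270,370) is empty and the paddle at (235,440) is back. I'll lower it.

```bash
python3 -m creep '{"delta_pos":[[-0.0015,0,0.025],[0,0,0.025],[0,0,0.025],[0,0,0.015],[0,0,0.008],[0,0,0.005],[0,0,0.005],[0,0,0],[0,0,0],[0,0,0],[0,0,0]],"twist":[[0,0,0],[0,0,0],[0,0,0],[0,0,0],[0,0,0],[0,0,0],[0,0,0],[0,0,0],[0,0,0],[0,0,0],[0,0,0]]}' 0
python3 - <<'E'
from h import *
plan(rp(0,0),44,100.2);print(get_obs()['grasp_force'])
E
```

```text
t: 37.88
ee_pos: [648.5, -46.3, 46.1]
orientation: [2.015, 2.408, 0.001]
ft_force: [0.4, -0.7, -0.3]
width: 53.9
grasp_force: 30.0
twist z -0.0  then [ 0.9 -1.2  2.1] | at [648.5 -46.3  46.1] press [ 6.2 -0.9] yaw 100.2 tilt [ 0.002 -0.    -1.   ] t 37.9 w 53.9 F [ 0.4 -0.7 -0.3]
29.999784529209137
```

```bash
python3 -m creep '{"delta_pos":[[0,-0.001,0.0015],[0,0,0],[0,0,0]],"twist":[[0,0,0],[0,0,0],[0,0,0]]}' 0
python3 -m creep '{"delta_pos":[[0,0,0],[0,0,0],[0,0,0],[0,0,0],[0,0,0],[0,0,-0.03],[0,0,-0.03],[0,0,-0.03],[0.03,0,0],[0.03,0,0],[0.03,0,0],[0.03,0,0],[0.03,0,0],[0.0225,0,0],[0,0,0],[0,0,0]],"twist":[[0,0,0],[0,0,0],[0,0,0],[0,0,0],[0,0,0],[0,0,0],[0,0,0],[0,0,0],[0,0,0],[0,0,0],[0,0,0],[0,0,0],[0,0,0],[0,0,0],[0,0,0],[0,0,0]]}' 1
python3 - <<'E'
from h import *
im,P=cloud('top')
t=tin(P,320,196,r=20,z0=53,z1=68);print(t,'press',(M@(t[:2]-O)).round(1))
m=(P[...,2]>165)&(P[...,2]<210)&(im.max(-1)<80)&(np.linalg.norm(P[...,:2]-press(0,-95),axis=-1)<50);q=P[m];print('ball',m.sum(),'press',(M@(q.mean(0)[:2]-O)).round(1))
plan(rp(0,172),70,100.2)
E
```

```text
t: 38.13
ee_pos: [646.8, -46.5, 43.8]
orientation: [-2.016, -2.409, -0.0]
ft_force: [0.3, -0.4, -1.1]
width: 53.4
grasp_force: 30.0
t: 39.47
ee_pos: [616.2, 124.4, 133.7]
orientation: [2.013, 2.412, -0.0]
ft_force: [0.6, -0.2, -1.2]
width: 88.0
grasp_force: 0.0
[645.2 -47.4 -79.9  70.1  54.4  60.3] press [ 2.8 -1.3]
ball 78 press [ -6.6 -94.1]
twist z 0.0  then [ 0.2  0.3 63.7] | at [616.4 123.4 133.7] press [  4.7 171.8] yaw 100.2 tilt [ 0. -0. -1.] t 39.5 w 87.8 F [ 0.  -0.8  0.6]
```

```bash
python3 -m creep '{"delta_pos":[[0,0,0],[0,0,0],[0,0,0],[0,0,0],[0,0,0],[0,0,0.02],[0,0,0.02],[0,0,0.02],[0,0,0.0037],[0,0,0],[0,0,0],[0,0,0],[0,0,0],[0,0,0]],"twist":[[0,0,0],[0,0,0],[0,0,0],[0,0,0],[0,0,0],[0,0,0],[0,0,0],[0,0,0],[0,0,0],[0,0,0],[0,0,0],[0,0,0],[0,0,0],[0,0,0]]}' 0
python3 -m creep '{"delta_pos":[[-0.01,0,0],[-0.01,0,0],[-0.01,0,0],[-0.01,0,0],[-0.01,0,0],[-0.01,0,0],[-0.01,0,0],[-0.01,0,0],[-0.01,0,0],[-0.01,0,0],[-0.01,0,0],[-0.01,0,0],[-0.01,0,0],[-0.01,0,0],[-0.01,0,0],[-0.007,0,0],[0,0,0],[0,0,0]],"twist":[[0,0,0],[0,0,0],[0,0,0],[0,0,0],[0,0,0],[0,0,0],[0,0,0],[0,0,0],[0,0,0],[0,0,0],[0,0,0],[0,0,0],[0,0,0],[0,0,0],[0,0,0],[0,0,0],[0,0,0],[0,0,0]]}' 0
python3 -m creep '{"delta_pos":[[-0.003,0,0],[-0.002,0,0],[-0.002,0,0],[0,0,0],[0,0,0]],"twist":[[0,0,0],[0,0,0],[0,0,0],[0,0,0],[0,0,0]]}' 0
python3 - <<'E'
from h import *
plan(rp(0,12),70,100.2)
E
```

```text
t: 40.68
ee_pos: [617.1, 123.5, 71.1]
orientation: [2.015, 2.409, 0.002]
ft_force: [-0.2, -0.5, 1.1]
width: 0.6
grasp_force: 0.0
t: 42.18
ee_pos: [644.7, -31.5, 70.4]
orientation: [-2.018, -2.408, -0.003]
ft_force: [0.1, 7.6, 2.6]
width: 0.4
grasp_force: 3.8
t: 42.6
ee_pos: [645.1, -33.9, 70.5]
orientation: [-2.014, -2.405, -0.007]
ft_force: [-2.1, 26.4, 8.0]
width: 0.1
grasp_force: 13.1
twist z -0.1  then [ 0.  -0.1  0.5] | at [645.1 -33.9  70.5] press [ 5.1 12. ] yaw 100.1 tilt [-0.001  0.006 -1.   ] t 42.6 w 0.1 F [-2.1 26.4  8. ]
```

All three tins are fed. I'll back off, rise and check the whole scene before parking the lever.

```bash
python3 -m creep '{"delta_pos":[[0.02,0,0],[0.02,0,0],[0.02,0,0],[0.02,0,0],[0.02,0,0],[0.02,0,0],[0.02,0,0],[0.024,0,0],[0,0,0],[0,0,-0.035],[0,0,-0.035],[0,0,-0.035],[0,0,-0.035],[0,0,-0.035],[0,0,0]],"twist":[[0,0,0],[0,0,0],[0,0,0],[0,0,0],[0,0,0],[0,0,0],[0,0,0],[0,0,0],[0,0,0],[0,0,0],[0,0,0],[0,0,0],[0,0,0],[0,0,0],[0,0,0]]}' 1
python3 -m creep '{"delta_pos":[[0,0,0],[0,0,0],[0,0,0],[0,0,0],[0,0,0],[0,0,0],[0,0,0],[0,0,0],[0,0,0],[0,0,0],[0,0,0],[0,0,0],[0,0,0],[0,0,0],[0,0,0]],"twist":[[0,0,6.5],[0,0,6.5],[0,0,6.5],[0,0,6.5],[0,0,6.5],[0,0,6.5],[0,0,6.5],[0,0,6.5],[0,0,6.5],[0,0,6.5],[0,0,6.5],[0,0,6.5],[0,0,6.5],[0,0,5.5],[0,0,0]]}' 1
python3 - <<'E'
from h import *
im,P=cloud('top','pics/t7.png')
plan(rp(-1,-95),245,10.2)
cv2.imwrite('pics/t7c.png',cv2.resize(im[130:240,330:480],(750,550),interpolation=cv2.INTER_CUBIC)[:,:,::-1])
E
```

```text
t: 43.85
ee_pos: [620.6, 122.3, 252.7]
orientation: [2.012, 2.402, 0.014]
ft_force: [1.3, -0.2, 1.4]
width: 88.1
grasp_force: 0.0
t: 45.1
ee_pos: [616.5, 121.8, 244.3]
orientation: [3.129, 0.271, -0.001]
ft_force: [0.2, -0.7, -0.3]
width: 87.7
grasp_force: 0.0
twist z 0.0  then [ -0.5 265.5  -0.6] | at [616.5 122.  244.4] press [  4.5 170.5] yaw 10.2 tilt [-0.001 -0.001 -1.   ] t 45.1 w 87.7 F [ 1.   0.3 -0.6]
```

View pics/t7c.png

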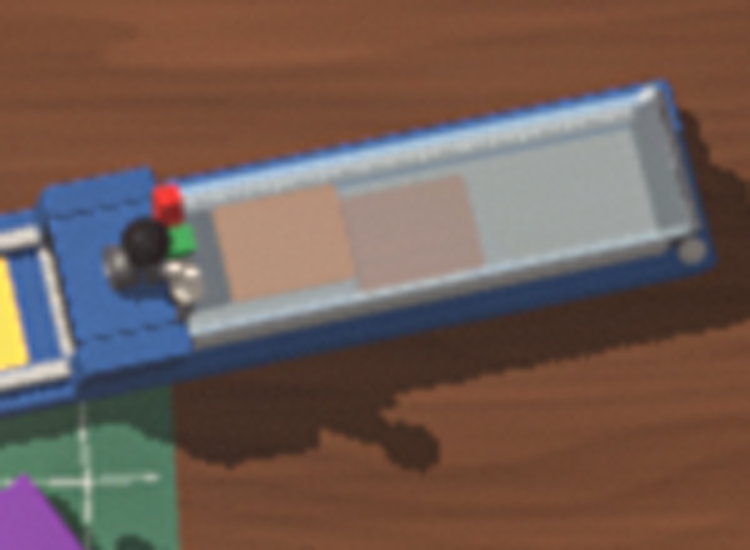

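The copper and orange tins show in the tunnel at (410,232) and (285,242), so black must be in its mouth under the plate. The ball at (145,242) is still at green. Now I'll pinch the ball and park it.

```bash
python3 -m creep '{"delta_pos":[[-0.0047,0,0],[0,0.0297,0],[0,0.0297,0],[0,0.0297,0],[0,0.0297,0],[0,0.0297,0],[0,0.0297,0],[0,0.0297,0],[0,0.0297,0],[0,0.0297,0],[0,0,0],[0,0,0],[0,0,0],[0,0,0]],"twist":[[0,0,0],[0,0,0],[0,0,0],[0,0,0],[0,0,0],[0,0,0],[0,0,0],[0,0,0],[0,0,0],[0,0,0],[0,0,0],[0,0,0],[0,0,0],[0,0,0]]}' 1
python3 - <<'E'
from h import *
plan(press(-0.2,-96),173,10.2)
E
```

```text
t: 46.32
ee_pos: [658.6, -139.7, 244.8]
orientation: [-3.129, -0.281, 0.001]
ft_force: [0.5, 0.5, 0.5]
width: 88.1
grasp_force: 0.0
twist z 0.1  then [ 0.2  1.5 71.8] | at [ 658.6 -139.7  244.8] press [ -0.4 -94.5] yaw 10.3 tilt [-0.001  0.    -1.   ] t 46.3 w 88.1 F [0.5 0.5 0.5]
```

```bash
python3 -m creep '{"delta_pos":[[0,0.001,0.02],[0,0,0.02],[0,0,0.02],[0,0,0.0118],[0,0,0],[0,0,0]],"twist":[[0,0,0],[0,0,0],[0,0,0],[0,0,0],[0,0,0],[0,0,0]]}' 1
python3 -m creep '{"delta_pos":[[0,0,0],[0,0,0],[0,0,0],[0,0,0],[0,0,0],[0,0,0],[0,0,0],[0,0,0],[0,0,0],[0,0,0],[0,0,0],[0,0,0],[0,0,0],[0,0,0]],"twist":[[0,0,0],[0,0,0],[0,0,0],[0,0,0],[0,0,0],[0,0,0],[0,0,0],[0,0,0],[0,0,0],[0,0,0],[0,0,0],[0,0,0],[0,0,0],[0,0,0]]}' 0
python3 -m creep '{"delta_pos":[[-0.005,0,0.0005],[-0.005,0,0.0008],[-0.005,0,0.0012],[-0.005,0,0.0015],[-0.005,0,0.0018],[-0.005,0,0.0022],[-0.005,0,0.0026],[-0.004,0,0.0025],[-0.003,0,0.002],[-0.001,0,0.0005],[0,0,0],[0,0,0],[0,0,0],[0,0,0]],"twist":[[0,0,0],[0,0,0],[0,0,0],[0,0,0],[0,0,0],[0,0,0],[0,0,0],[0,0,0],[0,0,0],[0,0,0],[0,0,0],[0,0,0],[0,0,0],[0,0,0]]}' 0
python3 - <<'E'
from h import *
plan(press(-43,-96),158,10.2)
E
```

```text
t: 46.82
ee_pos: [659.0, -140.8, 173.0]
orientation: [-3.129, -0.28, 0.002]
ft_force: [0.6, -0.2, 0.9]
width: 87.9
grasp_force: 0.0
t: 47.98
ee_pos: [659.1, -141.3, 173.1]
orientation: [-3.129, -0.278, 0.0]
ft_force: [-0.1, 2.7, 0.7]
width: 24.6
grasp_force: 30.0
t: 49.15
ee_pos: [616.0, -149.2, 158.2]
orientation: [-3.129, -0.278, 0.001]
ft_force: [-2.4, 2.5, 7.1]
width: 24.7
grasp_force: 30.0
twist z -0.0  then [ 1.  -0.3  0.2] | at [ 616.  -149.2  158.2] press [-44.  -96.3] yaw 10.2 tilt [-0.001  0.    -1.   ] t 49.1 w 24.7 F [-2.4  2.5  7.1]
```

```bash
python3 -m creep '{"delta_pos":[[0,0,0],[0,0,0],[0,0,0],[0,0,0],[0,0,0],[0,0,0],[0,0,-0.03],[0,0,-0.03],[0,0,-0.03],[0,0,0],[-0.03,0.03,0],[-0.03,0.03,0],[-0.03,0.03,0],[-0.03,0.03,0],[-0.03,0.03,0],[0,0,0],[0,0,0],[0,0,0]],"twist":[[0,0,0],[0,0,0],[0,0,0],[0,0,0],[0,0,0],[0,0,0],[0,0,0],[0,0,0],[0,0,0],[0,0,0],[0,0,0],[0,0,0],[0,0,0],[0,0,0],[0,0,0],[0,0,0],[0,0,0],[0,0,0]]}' 1
python3 - <<'E'
from h import *
im,P=cloud('top')
m=(P[...,2]>160)&(P[...,2]<210)&(im.max(-1)<80)&(np.linalg.norm(P[...,:2]-press(-30,-95),axis=-1)<50);q=P[m];print('ball',m.sum(),'press',(M@(q.mean(0)[:2]-O)).round(1),q[:,2].max())
h=cv2.cvtColor(im,cv2.COLOR_RGB2HSV)
m=((h[...,0]<5)|(h[...,0]>175))&(h[...,1]>150)&(P[...,2]>95)&(np.linalg.norm(P[...,:2]-[618,83],axis=-1)<80);print('paddle',M@(np.median(P[m],0)[:2]-O))
plan((0,0),0,0)
cv2.imwrite('pics/t8.png',cv2.resize(im[130:290,240:480],(780,520),interpolation=cv2.INTER_CUBIC)[:,:,::-1])
E
```

```text
t: 50.65
ee_pos: [497.8, -320.1, 247.4]
orientation: [-3.129, -0.277, -0.0]
ft_force: [0.4, 1.2, 0.2]
width: 88.0
grasp_force: 0.0
ball 69 press [-44.9 -94.6] 192.09547803191958
paddle [  0.43350087 130.96239727]
twist z 10.2  then [-498.2 -319.5  247.4] | at [ 498.2 -319.5  247.4] press [-190.  -243.1] yaw 10.2 tilt [-0.  0. -1.] t 50.7 w 87.5 F [ 0.9 -0.8 -0.4]
```

View pics/t8.png

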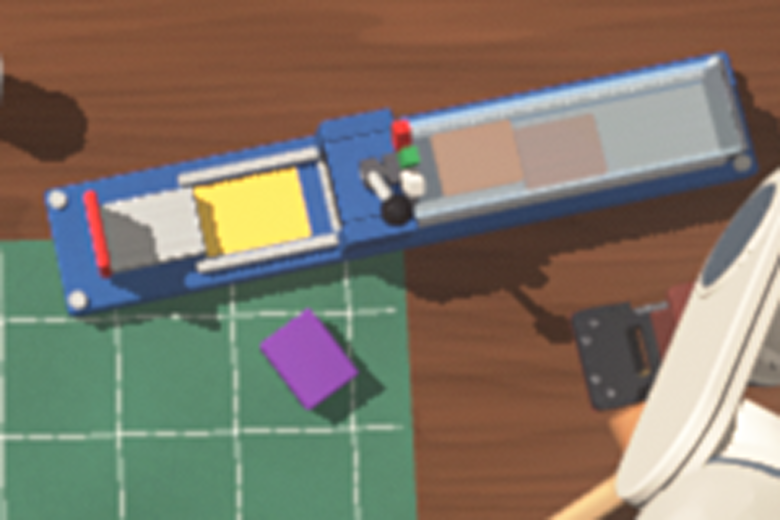

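The pusher is back with the paddle at (97,232), and the lever leans to the white notch with the ball at (397,208). My estimate is 0.04 to 0.07 rad, with 0.13 as the worst case. For margin I'll pinch it again and pull it firmly to the stop.

```bash
python3 -m creep '{"delta_pos":[[0.0292,-0.0294,0],[0.0292,-0.0294,0],[0.0292,-0.0294,0],[0.0292,-0.0294,0],[0.0292,-0.0294,0],[0,0,0],[0,0,0],[0,0,0],[0,0,0.03],[0,0,0.03],[0,0,0.029],[0,0,0],[0,0,0]],"twist":[[0,0,0],[0,0,0],[0,0,0],[0,0,0],[0,0,0],[0,0,0],[0,0,0],[0,0,0],[0,0,0],[0,0,0],[0,0,0],[0,0,0],[0,0,0]]}' 1
python3 -m creep '{"delta_pos":[[0,0,0],[0,0,0],[0,0,0],[0,0,0],[0,0,0],[0,0,0],[0,0,0],[0,0,0],[0,0,0],[0,0,0],[0,0,0],[0,0,0],[0,0,0],[0,0,0]],"twist":[[0,0,0],[0,0,0],[0,0,0],[0,0,0],[0,0,0],[0,0,0],[0,0,0],[0,0,0],[0,0,0],[0,0,0],[0,0,0],[0,0,0],[0,0,0],[0,0,0]]}' 0
python3 -m creep '{"delta_pos":[[-0.002,0,0.0013],[-0.002,0,0.0013],[0,0,0],[0,0,0],[0,0,0]],"twist":[[0,0,0],[0,0,0],[0,0,0],[0,0,0],[0,0,0]]}' 0
python3 - <<'E'
from h import *
plan(press(-43,-96),158,10.2)
E
```

```text
t: 51.78
ee_pos: [614.0, -150.4, 157.5]
orientation: [-3.128, -0.276, 0.005]
ft_force: [0.8, -0.3, 0.4]
width: 87.8
grasp_force: 0.0
t: 52.95
ee_pos: [615.4, -149.3, 158.5]
orientation: [-3.129, -0.278, 0.001]
ft_force: [-1.3, 3.5, 0.6]
width: 24.4
grasp_force: 30.0
t: 53.37
ee_pos: [612.4, -149.9, 156.5]
orientation: [-3.129, -0.278, -0.003]
ft_force: [0.7, 6.3, 1.9]
width: 24.4
grasp_force: 30.0
twist z -0.0  then [ 4.6 -0.4 -1.5] | at [ 612.4 -149.9  156.5] press [-47.6 -96.4] yaw 10.2 tilt [ 0.002  0.001 -1.   ] t 53.4 w 24.4 F [0.7 6.3 1.9]
```

```bash
python3 -m creep '{"delta_pos":[[-0.002,0,0.0014],[-0.002,0,0.0014],[0,0,0],[0,0,0],[0,0,0]],"twist":[[0,0,0],[0,0,0],[0,0,0],[0,0,0],[0,0,0]]}' 0
python3 -m creep '{"delta_pos":[[0,0,0],[0,0,0],[0,0,0],[0,0,0],[0,0,0],[0,0,0],[0,0,-0.03],[0,0,-0.03],[0,0,-0.03],[0,0,0],[-0.03,0.03,0],[-0.03,0.03,0],[-0.03,0.03,0],[-0.03,0.03,0],[-0.03,0.03,0],[0,0,0],[0,0,0],[0,0,0]],"twist":[[0,0,0],[0,0,0],[0,0,0],[0,0,0],[0,0,0],[0,0,0],[0,0,0],[0,0,0],[0,0,0],[0,0,0],[0,0,0],[0,0,0],[0,0,0],[0,0,0],[0,0,0],[0,0,0],[0,0,0],[0,0,0]]}' 1
python3 - <<'E'
from h import *
im,P=cloud('top')
m=(P[...,2]>160)&(P[...,2]<210)&(im.max(-1)<80)&(np.linalg.norm(P[...,:2]-press(-30,-95),axis=-1)<50);q=P[m];print('ball',m.sum(),'press',(M@(q.mean(0)[:2]-O)).round(1),q[:,2].max())
for n in('top','side'):
    im,P=cloud(n)
    for k,c in(('pink',(552,280)),('black?',(436,356)),('orange?',(450,189)),('copper?',(426,46))):
        print(n,k,((P[...,2]>22)&(P[...,2]<40)&(np.linalg.norm(P[...,:2]-c,axis=-1)<60)).sum())
E
```

```text
t: 53.78
ee_pos: [612.3, -150.0, 156.3]
orientation: [3.129, 0.278, 0.016]
ft_force: [8.0, 9.9, 10.9]
width: 24.5
grasp_force: 30.0
t: 55.28
ee_pos: [488.6, -322.1, 242.9]
orientation: [-3.129, -0.276, 0.0]
ft_force: [-0.6, 0.2, -0.2]
width: 88.0
grasp_force: 0.0
ball 71 press [-47.9 -94.5] 187.70125921039994
top pink 499
top black? 0
top orange? 0
top copper? 0
side pink 383
side black? 0
side orange? 0
side copper? 0
```

The lever is now hard against its parked stop (it stopped moving and the force rose), so I'm handing in.

```bash
python3 -c "
from h import *
print(close_job())"
```

```text
the job is handed in; nothing more can be done
None
```

Job handed in at about 55 s: the copper, orange and black tins were each pushed to the pusher's full stop with the lever in green, the lever is parked at its stop, the pusher has sprung back, and I kept clear of the mallet, bottle, jar and look-alikes; no verdict was returned.

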